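# Unlock the two-stage catch of the instrument case

### The job

The black instrument case on the bench is locked by its two-stage catch. Slide the safety tab beside the latch lever back, away from the case's front edge, until it is fully home against its stop, pushing gently (stop as soon as you feel the firm stop, and never force the lever while the tab still holds it). Then lift the latch lever until it stands roughly upright, let go of it there, and leave the things lying around the case where they are.

Things in the scene. Friction and masses are not known exactly. Their poses are not given: they have to be found in the camera images.
- case_top (a point): Black instrument case, 210 (x) x 280 (y) x 85 mm high, immovable. Point: centre of its flat top. x: from its front edge (at -105 mm, robot side) to its back; y: to the left seen from the front; z up. The steel catch on top (base plate 4 mm thick, tab, lever, hinge, stop) is bolted in slots: as one piece it is set off by -16 to +16 mm along x, unmeasured, fixed in each start; feel or see it.
- tab_nominal (a point): Point fixed to the case (axes as case_top): where the middle of the front (-x) face of the safety tab's thumb piece would be at tab travel 0 with no catch offset; add travel and offset along x. The thumb piece is an upright steel plate 8 (x) x 28 (y) x 30 (z) mm, standing 5 to 35 mm above the case top, 62 mm to the +y side of the lever; free space 25 mm around it in front.
- safety_tab (a joint): Travel of the safety tab along the case's +x in m: 0 locking, 0.014 home against its firm stop; starts at 0 to 0.002. Slides with about 4 N of friction and stays where left. Over 20 N on it damages it. Its tongue lies over a lug on the lever's +y side; the lever can rise only once the tab has gone some 0.012 to 0.013, so push it fully home.
- bar_nominal (a point): Point fixed to the case (axes as case_top): where the centre of the cross bar at the lever's free end would be when closed with no catch offset; add the offset along x. The bar is a round steel rod along y, 16 mm thick, 36 mm long, 30 mm in front of the case's front edge, 18 mm above the top's level. It can be pinched at its two ends from above and turns between the fingers; arm behind it 24 mm wide.
- hinge_nominal (a point): Point fixed to the case (axes as case_top): where the lever's hinge axis (parallel to the case's y) would be with no catch offset; add the offset along x. It lies 22 mm above the case top and 155 mm behind the closed cross bar.
- latch (a joint): Angle of the steel latch lever in rad: 0 closed (lying to the front), 1.57 upright, end stop 1.6. A stiff hinge: about 2 to 4 N at the cross bar lifts it once the tab is home, and it stays at any angle where it is let go.

How it is judged:
On the way, in this order (a step that is already met when the one before it is completed fails the run):
1. the safety tab is slid back to its stop (value of joint safety_tab above 0.0115 m), for 0.2 s.
2. the latch lever is lifted to roughly upright (value of joint latch above 1.1 rad), for 0.2 s.
At the end, for the whole second after the job is handed in: The latch lever stands raised by more than 1.1 rad (63 degrees) and at rest, let go; the safety tab is still back at its stop (more than 11.5 mm of its 14 mm travel) (value of joint latch above 1.1 rad and value of joint safety_tab above 0.0115 m and velocity of joint latch between -0.05 and 0.05 rad/s); the robot touches nothing.
It fails at once if the safety tab is pushed or pulled with more than 20 N (contact force between any of the fingers, the arm and safety_tab above 20 N).
It fails at once if the latch lever is forced up against the engaged tab (over 40 N between them) (contact force between latch and safety_tab above 40 N).
It fails at once if a loose thing around the case or on its lid is shoved or knocked away (over 30 mm) (distance of any of gauge_box, ear_defenders, pencil_case, notepad, wrench, drill_template from where it was at the start of the episode above 0.03 m).
It also fails if it takes over 56 s, if anything falls off the work surface, if the arm or the gripper's body presses on something with over 40 N, if the wrist force passes 120 N, or if a joint passes its speed limit or range.

### The arm

A 6-joint arm with a two-finger parallel gripper is mounted at the origin on the work surface. World frame = base frame: x ahead of the robot, y to its left, z up, the work surface at z = 0. Lengths are in m, angles in rad, forces in N, time in s.
With the tool pointing down it reaches from about 0.3 to 0.85 m from the base axis. Payload 4.2 kg.
Tool frame: the origin (TCP) lies on the centre line of the jaws, within the pads' length; the fingertips stand 8 mm ahead of it and the grasp point (between the pads) lies 11 mm behind it; z points along the fingers, y is the line along which they close (so a half turn about z gives the same grasp; the last joint's range is limited). The gripper opens to 91 mm and grips with 3 to 60 N. Pads are 32 mm wide; open, the fingers measure 118 mm over their backs; the gripper's body (76 mm by 178 mm) begins 60 mm behind the grasp point.
Start: joints at [-1.315, 0.32, 1.565, -0, 1.257, -0.02], TCP at [0.157, -0.553, 0.222] pointing down, gripper open.
Joint ranges: [-3.11, 3.11], [-0.84, 2.01], [0.21, 2.61], [-1.34, 4.49], [0.05, 2.63], [-2.56, 2.56]. Speed limits (rad/s): [2.57, 2.57, 3.14, 3.14, 3.14, 3.14].

### API

Orientations are given as a unit quaternion [x, y, z, w].
In Python, from workcell import telemetry, viewer, job gives the robot as it stands.
- The arm moves only by the tool play_rows, never from a script. Its argument "motion" is a list of rows, each an object with "angular": the turn, a rotation vector about the tool's x, y, z scaled (see below), a list of three; "translation": the shift along the tool's x, y, z scaled (see below), a list of three; "claw": the opening, from -1 (shut) to 1 (fully open). A call has exactly 8 rows; each row shifts and turns the commanded pose from where the row before left it, along the tool's axes as they then stand; what a row does not reach is not made up. The controller multiplies each number of a shift by 150 mm and each number of a turn by 0.12 rad. A row lasts 1/12 s, in which the tool goes at most 41.7 mm and 7.16 degrees, less where a joint would pass 70% of its speed; a pose out of reach is approached as far as the arm can. A call with a number of a shift or a turn outside -1 to 1 is refused whole. A call with a gripper value outside its range is refused whole. The fingers move at their own pace and stop on an object; the grip force is fixed at half the most. Time passes only in rows, so rows that do not move let the fingers close, or fill a call up. It gives the time, the measured TCP pose, the force, the opening and the grip force at its end, in the units of the state.
- telemetry.get_state(): the state, without advancing time (a new reading comes with each control period).
- viewer.snapshot(name): name is "scene" or "top" or "wrist"; returns a dict with "pixels" (480x640x3 uint8, red, green, blue), "K" (3x3 intrinsics, pixels), "eye" and "attitude" of the camera in the world. Camera axes: x right, y up, looking along -z (the intrinsics and any distortion apply to the point x, -y, -z); pixel columns grow to the right and rows downward; lengths in m; the calibration is good to about 2 mm. A picture is of the moment at which its call begins. There is no depth.
- job.finish_job(): hands the job in; it is judged then, once.
The state is a dict: "time": time; "joint_pos": joint angles; "qd": joint speeds; "joint_torque": joint torques, N m; "eef_pos": TCP position; "tcp_rot": TCP orientation; "wrist_force": force on the tool from outside, world axes, zero at the start; "torque": the same for the moment, N m; "grip_width": finger opening in m; "gripper_force": force on a finger pad.
Only numpy, scipy, OpenCV 4.12 (cv2) and the standard library are available. Lean on these libraries where they do the work, as an engineer would, in place of code of your own. Each camera call takes 0.05 s, during which the arm holds its last target. There are 200 camera calls.

## Working session

There is one attempt and no reset: what is moved stays moved. The work goes in short steps, Python scripts to look and compute and a tool call to move; the robot and the scene stay as the last step left them, time stands still between calls to the robot, and variables do not carry over. Pictures are saved under pics/ and viewed, at most 10 in all, crops included, and the job is handed in when it is done.

Besides the shell and the picture viewer there is one more tool, called after ">>>" as name(argument=value, ...) on one line, values as JSON. play_rows: Moves the arm, as the interface text tells. Its arguments: {"type":"object","properties":{"motion":{"type":"array","items":{"type":"object","properties":{"angular":{"type":"array","items":{"type":"number","minimum":-1,"maximum":1}},"translation":{"type":"array","items":{"type":"number","minimum":-1,"maximum":1}},"claw":{"type":"number"}}}}},"required":["motion"]}

```bash
mkdir -p pics; python3 - <<'E'
from workcell import telemetry, viewer, job
import cv2,numpy as np,pickle
for n in ["scene","top"]:
    s=viewer.snapshot(n); pickle.dump(s,open(n+".pkl","wb"))
    cv2.imwrite(f"pics/{n}0.png",np.ascontiguousarray(s["pixels"][:,:,::-1]))
    print(n,s["K"],s["eye"],s["attitude"],[k for k in s])
print(telemetry.get_state())
E
```

```text
scene [[585.33354399   0.         328.06928917]
 [  0.         585.33354399 226.73379858]
 [  0.           0.           1.        ]] [0.90036143 0.53984728 0.48809173] [0.13730645 0.45926547 0.84448958 0.23887134] ['pixels', 'K', 'eye', 'attitude']
top [[521.56681349   0.         317.61471518]
 [  0.         521.56681349 229.29619952]
 [  0.           0.           1.        ]] [0.52911703 0.04376496 0.79349483] [ 0.05081861 -0.0384039  -0.69822621  0.7130377 ] ['pixels', 'K', 'eye', 'attitude']
{'time': 0.1, 'joint_pos': array([-1.31500318e+00,  3.20227626e-01,  1.56554317e+00, -2.82807771e-05,
        1.25745859e+00, -1.99847607e-02]), 'qd': array([ 0.00188907, -0.00203896, -0.00338955,  0.00127793,  0.00191224,
        0.00062396]), 'joint_torque': array([ 4.23048486e-04, -4.13332951e+01, -2.32510257e+01,  7.28862570e-02,
        4.22279129e-02, -5.21228799e-05]), 'eef_pos': array([ 0.15645563, -0.55283298,  0.22120996]), 'tcp_rot': array([ 9.90507439e-01,  1.37456696e-01, -1.09620214e-04, -8.11101372e-04]), 'wrist_force': array([ 0.49974826, -0.18192268,  0.18374302]), 'torque': array([-0.01869703,  0.02735402, -0.02166638]), 'gripper_force': 0.0, 'grip_width': 0.09105534998531925}
```

View pics/scene0.png

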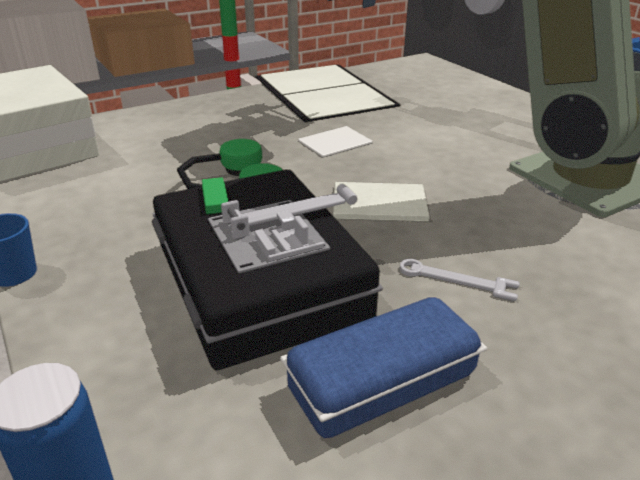

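View pics/top0.png

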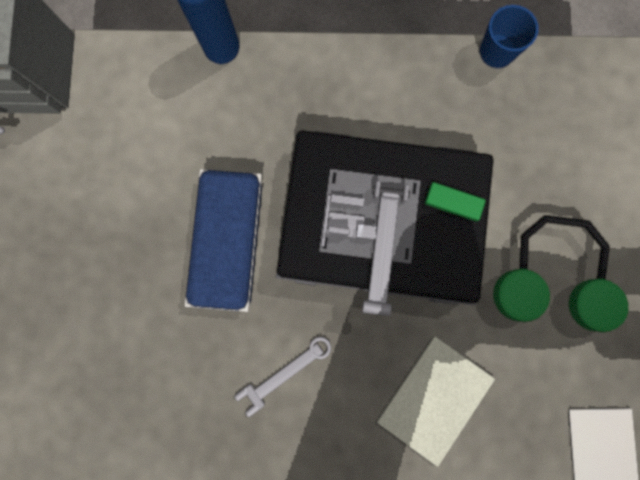

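The scene shows the black case with the catch. In the top view (right = -y, up = +x) the case corners are near (300,132), (493,155), (478,301) and (278,277), the cross bar is near (377,308), and a green drill template lies at (456,201). Next I'll get a closer look and world coordinates.

```bash
cat > h.py <<'E'
import numpy as np,cv2,pickle
from scipy.spatial.transform import Rotation as R
def ray(s,px):
    K=np.array(s["K"]);u,v=px
    d=np.array([(u-K[0,2])/K[0,0],-(v-K[1,2])/K[1,1],-1.])
    return np.array(s["eye"]),R.from_quat(s["attitude"]).apply(d)
def onz(s,px,z):
    e,d=ray(s,px); return e+d*(z-e[2])/d[2]
def proj(s,P):
    K=np.array(s["K"]);c=R.from_quat(s["attitude"]).inv().apply(np.array(P)-s["eye"])
    return K[0,2]+K[0,0]*c[0]/-c[2],K[1,2]-K[1,1]*c[1]/-c[2]
def case2w(c,yaw,p): return np.array([*(c[:2]+R.from_euler('z',yaw).as_matrix()[:2,:2]@np.array(p[:2])),0.085+p[2]])
E
python3 - <<'E'
from h import *
s=pickle.load(open("top.pkl","rb"));im=np.ascontiguousarray(s["pixels"][:,:,::-1])
hsv=cv2.cvtColor(im,cv2.COLOR_BGR2HSV)
m=(hsv[:,:,2]<42).astype(np.uint8); m[:100]=0;m[330:]=0;m[:,:265]=0;m[:,510:]=0
m=cv2.morphologyEx(m,cv2.MORPH_OPEN,np.ones((7,7)))
c=max(cv2.findContours(m,0,2)[0],key=cv2.contourArea)
h=cv2.convexHull(c);q=cv2.approxPolyDP(h,8,True)[:,0]
print(q)
for p in q: print(p,onz(s,p,0.085).round(4))
r=cv2.minAreaRect(np.array([onz(s,p[0],.085)[:2] for p in h],np.float32)); print(r)
print("bar",onz(s,(377,308),.103))
cr=cv2.resize(im[150:330,270:510],None,fx=3.33,fy=3.33,interpolation=cv2.INTER_CUBIC)
cv2.imwrite("pics/topc.png",cr)
s=pickle.load(open("scene.pkl","rb"));im=np.ascontiguousarray(s["pixels"][:,:,::-1])
cv2.imwrite("pics/scc.png",cv2.resize(im[160:310,180:380],None,fx=4,fy=4,interpolation=cv2.INTER_CUBIC))
E
```

```text
[[278 273]
 [299 131]
 [491 157]
 [488 196]
 [367 288]]
[278 273] [0.5581 0.1097 0.085 ]
[299 131] [0.7575 0.0864 0.085 ]
[491 157] [ 0.7247 -0.1809  0.085 ]
[488 196] [ 0.6697 -0.1757  0.085 ]
[367 288] [ 0.5405 -0.0111  0.085 ]
((0.6413892507553101, -0.03470039367675781), (0.27508875727653503, 0.2083309441804886), 83.5526351928711)
bar [ 0.51450907 -0.02302518  0.103     ]
```

View pics/topc.png

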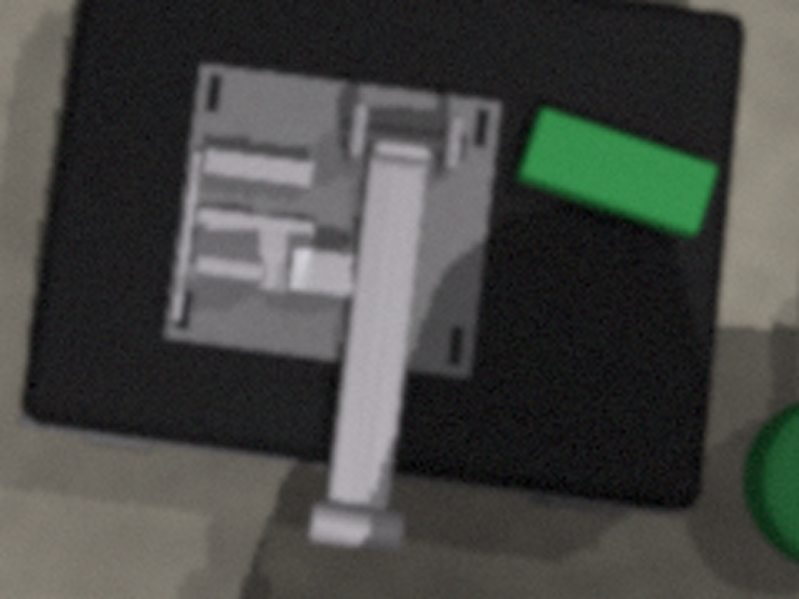

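View pics/scc.png

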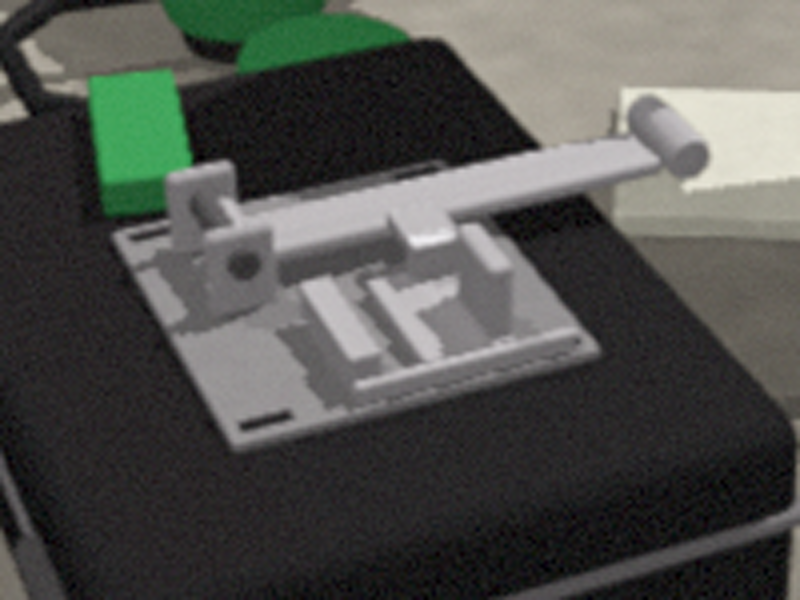

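The crops show the thumb piece as the front upright plate. In the top crop it is at about (231,268), with the bar centre at (357,525). In the scene crop the plate's top-front edge is at about (485,240).

```bash
python3 - <<'E'
from h import *
s=pickle.load(open("top.pkl","rb"));sc=pickle.load(open("scene.pkl","rb"))
f=lambda p:(270+p[0]/3.33,150+p[1]/3.33); g=lambda p:(180+p[0]/4,160+p[1]/4)
c=np.array([.641,-.035]);yaw=-.1135;M=R.from_euler('z',yaw).as_matrix()[:2,:2]
def rep(n,P): print(n,P.round(4),"case",(M.T@(P[:2]-c)).round(4))
rep("bar",onz(s,f((357,522)),.111)); rep("hingeaxis",onz(s,f((405,125)),.107))
rep("tabtop front",onz(s,f((230,275)),.12)); rep("tabtop back",onz(s,f((230,258)),.12))
for a in [(200,65),(500,100),(165,340),(470,378)]: rep("plate",onz(s,f(a),.089))
rep("scene tabtop L",onz(sc,g((470,228)),.12));rep("scene tabtop R",onz(sc,g((512,265)),.12))
rep("scene bar near end",onz(sc,g((688,155)),.103))
cr=proj(sc,[.55,.0,.12]);print(cr)
E
```

```text
bar [ 0.5163 -0.0225  0.111 ] case [-0.1253 -0.0017]
hingeaxis [ 0.6744 -0.0409  0.107 ] case [ 0.0339 -0.0021]
tabtop front [0.6107 0.0286 0.12  ] case [-0.0373  0.0597]
tabtop back [0.6174 0.0287 0.12  ] case [-0.0306  0.0606]
plate [0.702  0.0418 0.089 ] case [0.0519 0.0832]
plate [ 0.6894 -0.0822  0.089 ] case [ 0.0535 -0.0414]
plate [0.5873 0.0538 0.089 ] case [-0.0634  0.0822]
plate [ 0.5745 -0.0698  0.089 ] case [-0.0621 -0.0421]
scene tabtop L [0.6129 0.0193 0.12  ] case [-0.0341  0.0507]
scene tabtop R [0.6125 0.0433 0.12  ] case [-0.0372  0.0746]
scene bar near end [ 0.5156 -0.0078  0.103 ] case [-0.1277  0.0128]
(np.float64(333.3513362483837), np.float64(196.6919199772585))
```

>>> play_rows(motion=[{"angular": [0,0,0.405],"translation": [0,0,-0.03],"claw": -1},{"angular": [0,0,0.405],"translation": [0,0,-0.03],"claw": -1},{"angular": [0,0,0.405],"translation": [0,0,-0.03],"claw": -1},{"angular": [0,0,0.405],"translation": [0,0,-0.03],"claw": -1},{"angular": [0,0,0.405],"translation": [0,0,-0.03],"claw": -1},{"angular": [0,0,0.405],"translation": [0,0,-0.03],"claw": -1},{"angular": [0,0,0.405],"translation": [0,0,0],"claw": -1},{"angular": [0,0,0.405],"translation": [0,0,0],"claw": -1}])

```text
time: 0.77
eef_pos: [0.1566, -0.5532, 0.2488]
tcp_rot: [0.998, -0.058, -0.0, -0.0]
wrist_force: [-0.3, 0.3, -0.4]
grip_width: 0.0408
gripper_force: 0.0
```

>>> play_rows(motion=[{"angular": [0,0,0],"translation": [0.0966,-0.1752,0],"claw": -1},{"angular": [0,0,0],"translation": [0.0966,-0.1752,0],"claw": -1},{"angular": [0,0,0],"translation": [0.0966,-0.1752,0],"claw": -1},{"angular": [0,0,0],"translation": [0.0966,-0.1752,0],"claw": -1},{"angular": [0,0,0],"translation": [0.0966,-0.1752,0],"claw": -1},{"angular": [0,0,0],"translation": [0.0966,-0.1752,0],"claw": -1},{"angular": [0,0,0],"translation": [0.0966,-0.1752,0],"claw": -1},{"angular": [0,0,0],"translation": [0.0966,-0.1752,0],"claw": -1}])

```text
time: 1.43
eef_pos: [0.2959, -0.3559, 0.2486]
tcp_rot: [0.998, -0.057, -0.0, -0.0]
wrist_force: [0.5, 0.5, 0.1]
grip_width: 0.0007
gripper_force: 0.0
```

>>> play_rows(motion=[{"angular": [0,0,0],"translation": [0.0966,-0.1752,0],"claw": -1},{"angular": [0,0,0],"translation": [0.0966,-0.1752,0],"claw": -1},{"angular": [0,0,0],"translation": [0.0966,-0.1752,0],"claw": -1},{"angular": [0,0,0],"translation": [0.0966,-0.1752,0],"claw": -1},{"angular": [0,0,0],"translation": [0.0966,-0.1752,0],"claw": -1},{"angular": [0,0,0],"translation": [0.0966,-0.1752,0],"claw": -1},{"angular": [0,0,0],"translation": [0.0966,-0.1752,0],"claw": -1},{"angular": [0,0,0],"translation": [0.0966,-0.1752,0],"claw": -1}])

```text
time: 2.1
eef_pos: [0.4347, -0.1602, 0.2487]
tcp_rot: [0.998, -0.056, -0.0, -0.0]
wrist_force: [0.2, -0.3, 0.8]
grip_width: 0.0007
gripper_force: 0.0
```

>>> play_rows(motion=[{"angular": [0,0,0],"translation": [0.0966,-0.1752,0],"claw": -1},{"angular": [0,0,0],"translation": [0.0966,-0.1752,0],"claw": -1},{"angular": [0,0,0],"translation": [0.0966,-0.1752,0],"claw": -1},{"angular": [0,0,0],"translation": [0.0966,-0.1752,0],"claw": -1},{"angular": [0,0,0],"translation": [0.0966,-0.1752,0],"claw": -1},{"angular": [0,0,0],"translation": [0.0966,-0.1752,0],"claw": -1},{"angular": [0,0,0],"translation": [0.0966,-0.1752,0],"claw": -1},{"angular": [0,0,0],"translation": [0.0966,-0.1752,0],"claw": -1}])

```text
time: 2.77
eef_pos: [0.5736, 0.0356, 0.2484]
tcp_rot: [0.998, -0.056, -0.001, 0.0]
wrist_force: [1.5, -0.5, -0.4]
grip_width: 0.0007
gripper_force: 0.0
```

>>> play_rows(motion=[{"angular": [0,0,0],"translation": [0,0,0.16],"claw": -1},{"angular": [0,0,0],"translation": [0,0,0.16],"claw": -1},{"angular": [0,0,0],"translation": [0,0,0.16],"claw": -1},{"angular": [0,0,0],"translation": [0,0,0.16],"claw": -1},{"angular": [0,0,0],"translation": [0,0,0.14],"claw": -1},{"angular": [0,0,0],"translation": [0,0,0.1],"claw": -1},{"angular": [0,0,0],"translation": [0,0,0.07],"claw": -1},{"angular": [0,0,0],"translation": [0,0,0],"claw": -1}])

```text
time: 3.43
eef_pos: [0.5715, 0.0341, 0.1039]
tcp_rot: [0.998, -0.056, -0.003, 0.0]
wrist_force: [-0.3, 0.1, -0.1]
grip_width: 0.0005
gripper_force: 0.0
```

```bash
python3 - <<'E'
from h import *
from workcell import viewer,telemetry
print({k:np.round(telemetry.get_state()[k],4) for k in("eef_pos","tcp_rot","wrist_force")})
s=viewer.snapshot("scene");im=np.ascontiguousarray(s["pixels"][:,:,::-1])
cv2.imwrite("pics/sc1.png",cv2.resize(im[130:330,160:420],None,fx=3,fy=3,interpolation=cv2.INTER_CUBIC))
E
```

```text
{'eef_pos': array([0.5715, 0.0341, 0.1039]), 'tcp_rot': array([ 9.984e-01, -5.640e-02, -2.700e-03,  3.000e-04]), 'wrist_force': array([-0.2627,  0.1288, -0.0812])}
```

View pics/sc1.png

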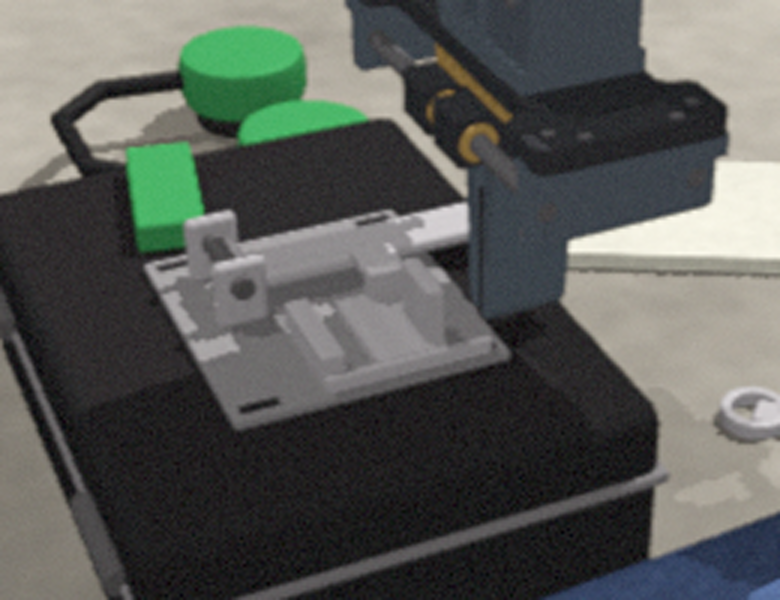

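The closed fingertips stand just in front of the thumb plate, at (515,310) against (435,290) in the crop, with a small gap. Approaching slowly.

>>> play_rows(motion=[{"angular": [0,0,0],"translation": [0.0133,0,0],"claw": -1},{"angular": [0,0,0],"translation": [0.0133,0,0],"claw": -1},{"angular": [0,0,0],"translation": [0.0133,0,0],"claw": -1},{"angular": [0,0,0],"translation": [0.0133,0,0],"claw": -1},{"angular": [0,0,0],"translation": [0.0133,0,0],"claw": -1},{"angular": [0,0,0],"translation": [0.0133,0,0],"claw": -1},{"angular": [0,0,0],"translation": [0.0133,0,0],"claw": -1},{"angular": [0,0,0],"translation": [0.0133,0,0],"claw": -1}])

```text
time: 4.15
eef_pos: [0.5893, 0.0323, 0.1065]
tcp_rot: [0.998, -0.056, 0.0, 0.0]
wrist_force: [0.8, -0.2, -1.2]
grip_width: 0.0003
gripper_force: 0.0
```

>>> play_rows(motion=[{"angular": [0,0,0],"translation": [0.006,0,0],"claw": -1},{"angular": [0,0,0],"translation": [0.006,0,0],"claw": -1},{"angular": [0,0,0],"translation": [0.006,0,0],"claw": -1},{"angular": [0,0,0],"translation": [0.006,0,0],"claw": -1},{"angular": [0,0,0],"translation": [0.006,0,0],"claw": -1},{"angular": [0,0,0],"translation": [0.006,0,0],"claw": -1},{"angular": [0,0,0],"translation": [0.006,0,0],"claw": -1},{"angular": [0,0,0],"translation": [0.006,0,0],"claw": -1}])

```text
time: 4.82
eef_pos: [0.5957, 0.0317, 0.1063]
tcp_rot: [0.998, -0.056, -0.001, -0.0]
wrist_force: [-4.0, 1.8, 2.4]
grip_width: 0.0004
gripper_force: 2.1
```

>>> play_rows(motion=[{"angular": [0,0,0],"translation": [0.006,0,0],"claw": -1},{"angular": [0,0,0],"translation": [0.006,0,0],"claw": -1},{"angular": [0,0,0],"translation": [0.006,0,0],"claw": -1},{"angular": [0,0,0],"translation": [0.006,0,0],"claw": -1},{"angular": [0,0,0],"translation": [0.006,0,0],"claw": -1},{"angular": [0,0,0],"translation": [0.006,0,0],"claw": -1},{"angular": [0,0,0],"translation": [0.006,0,0],"claw": -1},{"angular": [0,0,0],"translation": [0,0,0],"claw": -1}])

```text
time: 5.48
eef_pos: [0.6028, 0.0309, 0.1064]
tcp_rot: [0.998, -0.056, 0.0, 0.0]
wrist_force: [-3.9, 1.4, -0.1]
grip_width: 0.0004
gripper_force: 1.8
```

>>> play_rows(motion=[{"angular": [0,0,0],"translation": [0.003,0,0],"claw": -1},{"angular": [0,0,0],"translation": [0.003,0,0],"claw": -1},{"angular": [0,0,0],"translation": [0.003,0,0],"claw": -1},{"angular": [0,0,0],"translation": [0.003,0,0],"claw": -1},{"angular": [0,0,0],"translation": [0.003,0,0],"claw": -1},{"angular": [0,0,0],"translation": [0.003,0,0],"claw": -1},{"angular": [0,0,0],"translation": [0,0,0],"claw": -1},{"angular": [0,0,0],"translation": [0,0,0],"claw": -1}])

```text
time: 6.15
eef_pos: [0.6047, 0.0307, 0.1064]
tcp_rot: [0.998, -0.056, -0.001, -0.0]
wrist_force: [-5.1, 1.3, 2.3]
grip_width: 0.0005
gripper_force: 2.6
```

>>> play_rows(motion=[{"angular": [0,0,0],"translation": [0.002,0,0],"claw": -1},{"angular": [0,0,0],"translation": [0.002,0,0],"claw": -1},{"angular": [0,0,0],"translation": [0.002,0,0],"claw": -1},{"angular": [0,0,0],"translation": [0.002,0,0],"claw": -1},{"angular": [0,0,0],"translation": [0,0,0],"claw": -1},{"angular": [0,0,0],"translation": [0,0,0],"claw": -1},{"angular": [0,0,0],"translation": [0,0,0],"claw": -1},{"angular": [0,0,0],"translation": [0,0,0],"claw": -1}])

```text
time: 6.82
eef_pos: [0.6048, 0.0307, 0.1064]
tcp_rot: [0.998, -0.057, -0.002, -0.0]
wrist_force: [-7.8, 1.8, 2.8]
grip_width: 0.0005
gripper_force: 3.9
```

>>> play_rows(motion=[{"angular": [0,0,0],"translation": [0.002,0,0],"claw": -1},{"angular": [0,0,0],"translation": [0.002,0,0],"claw": -1},{"angular": [0,0,0],"translation": [0.002,0,0],"claw": -1},{"angular": [0,0,0],"translation": [0.002,0,0],"claw": -1},{"angular": [0,0,0],"translation": [0,0,0],"claw": -1},{"angular": [0,0,0],"translation": [0,0,0],"claw": -1},{"angular": [0,0,0],"translation": [0,0,0],"claw": -1},{"angular": [0,0,0],"translation": [0,0,0],"claw": -1}])

```text
time: 7.48
eef_pos: [0.6049, 0.0308, 0.1063]
tcp_rot: [0.998, -0.057, -0.003, -0.0]
wrist_force: [-9.8, 3.0, 4.0]
grip_width: 0.0008
gripper_force: 5.1
```

```bash
python3 - <<'E'
from h import *
from workcell import viewer,telemetry
print(telemetry.get_state()["wrist_force"])
s=viewer.snapshot("scene");im=np.ascontiguousarray(s["pixels"][:,:,::-1])
cv2.imwrite("pics/sc2.png",cv2.resize(im[170:290,200:360],None,fx=5,fy=5,interpolation=cv2.INTER_CUBIC))
E
```

```text
[-9.82044972  3.04227976  4.0137328 ]
```

View pics/sc2.png

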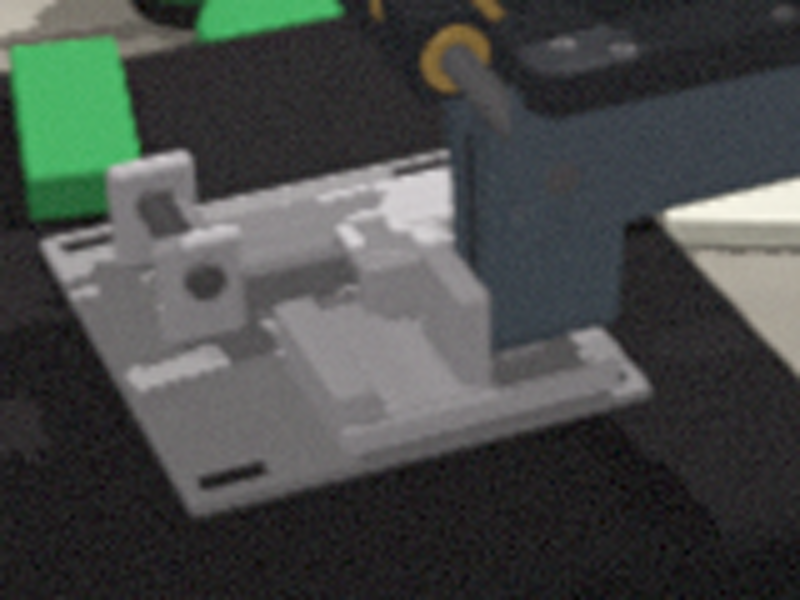

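The tab carriage's rear plate now sits against the stop, at (345,370) in the crop. Force rose from 5 to 10 N with no further motion, so the tab is home. Backing off and going up.

>>> play_rows(motion=[{"angular": [0,0,0],"translation": [-0.05,0,0],"claw": -1},{"angular": [0,0,0],"translation": [-0.05,0,0],"claw": -1},{"angular": [0,0,0],"translation": [-0.08,0,0],"claw": -1},{"angular": [0,0,0],"translation": [0,0,-0.1],"claw": -1},{"angular": [0,0,0],"translation": [0,0,-0.15],"claw": -1},{"angular": [0,0,0],"translation": [0,0,-0.15],"claw": -1},{"angular": [0,0,0],"translation": [0,0,0],"claw": 1},{"angular": [0,0,0],"translation": [0,0,0],"claw": 1}])

```text
time: 8.2
eef_pos: [0.5824, 0.0331, 0.1681]
tcp_rot: [0.998, -0.056, 0.003, 0.0]
wrist_force: [0.2, -0.3, -0.1]
grip_width: 0.0106
gripper_force: 0.0
```

>>> play_rows(motion=[{"angular": [0,0,0],"translation": [-0.066,0.07,0],"claw": 1},{"angular": [0,0,0],"translation": [-0.066,0.07,0],"claw": 1},{"angular": [0,0,0],"translation": [-0.066,0.07,0],"claw": 1},{"angular": [0,0,0],"translation": [-0.066,0.07,0],"claw": 1},{"angular": [0,0,0],"translation": [-0.066,0.07,0],"claw": 1},{"angular": [0,0,0],"translation": [-0.066,0.07,0],"claw": 1},{"angular": [0,0,0],"translation": [0,0,0],"claw": 1},{"angular": [0,0,0],"translation": [0,0,0],"claw": 1}])

```text
time: 8.87
eef_pos: [0.5144, -0.023, 0.1665]
tcp_rot: [0.998, -0.057, 0.0, -0.0]
wrist_force: [-0.7, -0.1, 0.6]
grip_width: 0.0638
gripper_force: 0.0
```

```bash
python3 - <<'E'
from h import *
from workcell import viewer,telemetry
t=telemetry.get_state();print(t["eef_pos"],t["grip_width"],t["wrist_force"])
s=viewer.snapshot("wrist");im=np.ascontiguousarray(s["pixels"][:,:,::-1])
print(s["eye"],proj(s,[.5146,-.0226,.103]))
pickle.dump(s,open("w.pkl","wb"));cv2.imwrite("pics/w1.png",im)
E
```

```text
[ 0.51439651 -0.02304608  0.16654226] 0.06379933809799948 [-0.7414327  -0.12897088  0.59165954]
[ 0.582906   -0.03108009  0.32856733] (np.float64(321.0365365152496), np.float64(256.91574783935175))
```

View pics/w1.png

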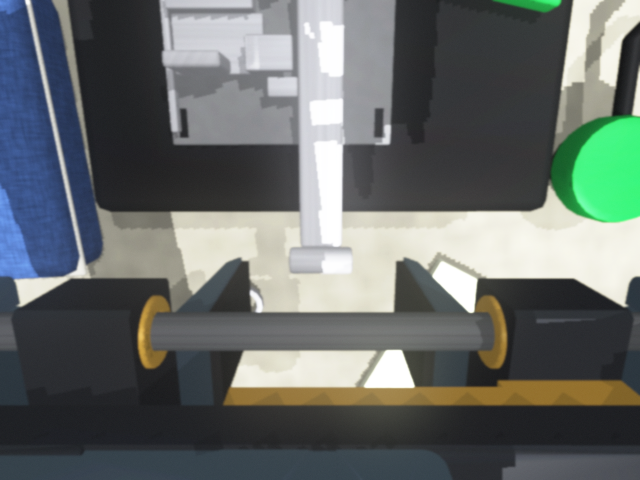

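The wrist view shows the bar at (321,260), within 3 px of the prediction, and centred between the open fingers at 240 and 397. Descending and pinching it.

>>> play_rows(motion=[{"angular": [0,0,0],"translation": [-0.007,0,0.1],"claw": 0.5},{"angular": [0,0,0],"translation": [0,0,0.1],"claw": 0.5},{"angular": [0,0,0],"translation": [0,0,0.1],"claw": 0.5},{"angular": [0,0,0],"translation": [0,0,0.08],"claw": 0.5},{"angular": [0,0,0],"translation": [0,0,0.05],"claw": 0.5},{"angular": [0,0,0],"translation": [0,0,0.033],"claw": 0.5},{"angular": [0,0,0],"translation": [0,0,0],"claw": 0.5},{"angular": [0,0,0],"translation": [0,0,0],"claw": -1}])

```text
time: 9.58
eef_pos: [0.5141, -0.0223, 0.0972]
tcp_rot: [0.998, -0.056, 0.0, 0.0]
wrist_force: [-0.1, 0.0, -0.2]
grip_width: 0.064
gripper_force: 0.0
```

>>> play_rows(motion=[{"angular": [0,0,0],"translation": [0,0,0],"claw": -1},{"angular": [0,0,0],"translation": [0,0,0],"claw": -1},{"angular": [0,0,0],"translation": [0,0,0],"claw": -1},{"angular": [0,0,0],"translation": [0,0,0],"claw": -1},{"angular": [0,0,0],"translation": [0,0,0],"claw": -1},{"angular": [0,0,0],"translation": [0,0,0],"claw": -1},{"angular": [0,0,0],"translation": [0,0,0],"claw": -1},{"angular": [0,0,0],"translation": [0,0,0],"claw": -1}])

```text
time: 10.25
eef_pos: [0.5138, -0.0222, 0.0973]
tcp_rot: [0.998, -0.057, 0.0, -0.0]
wrist_force: [0.0, 2.8, 2.4]
grip_width: 0.0355
gripper_force: 30.0
```

>>> play_rows(motion=[{"angular": [0,0,0],"translation": [0,0,-0.0258],"claw": -1},{"angular": [0,0,0],"translation": [0.0003,0,-0.0258],"claw": -1},{"angular": [0,0,0],"translation": [0.0009,0,-0.0258],"claw": -1},{"angular": [0,0,0],"translation": [0.0016,0,-0.0258],"claw": -1},{"angular": [0,0,0],"translation": [0.0022,0,-0.0257],"claw": -1},{"angular": [0,0,0],"translation": [0.0029,0,-0.0257],"claw": -1},{"angular": [0,0,0],"translation": [0.0035,0,-0.0256],"claw": -1},{"angular": [0,0,0],"translation": [0.0042,0,-0.0255],"claw": -1}])

```text
time: 10.92
eef_pos: [0.5159, -0.0225, 0.1282]
tcp_rot: [0.998, -0.057, -0.0, -0.0]
wrist_force: [3.1, 4.6, -4.3]
grip_width: 0.0355
gripper_force: 30.0
```

```bash
python3 -c "
import numpy as np
p=.174
for n in range(3):
  for i in range(8):
    d=.05;m=p+d/2;print(round(1.0337*d*np.sin(m),3),round(-1.0337*d*np.cos(m),3),end=' | ');p+=d
  print(p)"
```

```text
0.01 -0.051 | 0.013 -0.05 | 0.015 -0.049 | 0.018 -0.049 | 0.02 -0.048 | 0.022 -0.047 | 0.025 -0.045 | 0.027 -0.044 | 0.574
0.029 -0.043 | 0.031 -0.041 | 0.033 -0.04 | 0.035 -0.038 | 0.037 -0.036 | 0.039 -0.034 | 0.04 -0.032 | 0.042 -0.03 | 0.9740000000000003
0.043 -0.028 | 0.045 -0.026 | 0.046 -0.023 | 0.047 -0.021 | 0.048 -0.019 | 0.049 -0.016 | 0.05 -0.014 | 0.05 -0.011 | 1.3740000000000006
```

The lever rises 31 mm under about 4 N, so it is free. I'll continue along the arc.

>>> play_rows(motion=[{"angular": [0,0,0],"translation": [0.01,0,-0.051],"claw": -1},{"angular": [0,0,0],"translation": [0.013,0,-0.05],"claw": -1},{"angular": [0,0,0],"translation": [0.015,0,-0.049],"claw": -1},{"angular": [0,0,0],"translation": [0.018,0,-0.049],"claw": -1},{"angular": [0,0,0],"translation": [0.02,0,-0.048],"claw": -1},{"angular": [0,0,0],"translation": [0.022,0,-0.047],"claw": -1},{"angular": [0,0,0],"translation": [0.025,0,-0.045],"claw": -1},{"angular": [0,0,0],"translation": [0.027,0,-0.044],"claw": -1}])

```text
time: 11.58
eef_pos: [0.5376, -0.025, 0.1857]
tcp_rot: [0.998, -0.057, -0.001, -0.0]
wrist_force: [-0.7, 5.4, -4.4]
grip_width: 0.0354
gripper_force: 30.0
```

>>> play_rows(motion=[{"angular": [0,0,0],"translation": [0.029,0,-0.043],"claw": -1},{"angular": [0,0,0],"translation": [0.031,0,-0.041],"claw": -1},{"angular": [0,0,0],"translation": [0.033,0,-0.04],"claw": -1},{"angular": [0,0,0],"translation": [0.035,0,-0.038],"claw": -1},{"angular": [0,0,0],"translation": [0.037,0,-0.036],"claw": -1},{"angular": [0,0,0],"translation": [0.039,0,-0.034],"claw": -1},{"angular": [0,0,0],"translation": [0.04,0,-0.032],"claw": -1},{"angular": [0,0,0],"translation": [0.042,0,-0.03],"claw": -1}])

```text
time: 12.25
eef_pos: [0.5794, -0.0297, 0.2299]
tcp_rot: [0.998, -0.056, -0.002, -0.0]
wrist_force: [-3.0, 5.0, -0.9]
grip_width: 0.0358
gripper_force: 30.0
```

>>> play_rows(motion=[{"angular": [0,0,0],"translation": [0.043,0,-0.028],"claw": -1},{"angular": [0,0,0],"translation": [0.045,0,-0.026],"claw": -1},{"angular": [0,0,0],"translation": [0.046,0,-0.023],"claw": -1},{"angular": [0,0,0],"translation": [0.047,0,-0.021],"claw": -1},{"angular": [0,0,0],"translation": [0.048,0,-0.019],"claw": -1},{"angular": [0,0,0],"translation": [0.049,0,-0.016],"claw": -1},{"angular": [0,0,0],"translation": [0.05,0,-0.014],"claw": -1},{"angular": [0,0,0],"translation": [0.05,0,-0.011],"claw": -1}])

```text
time: 12.92
eef_pos: [0.6362, -0.0362, 0.2551]
tcp_rot: [0.998, -0.056, -0.001, -0.0]
wrist_force: [-4.6, 4.5, 3.8]
grip_width: 0.0358
gripper_force: 30.0
```

>>> play_rows(motion=[{"angular": [0,0,0],"translation": [0,0,0],"claw": -1},{"angular": [0,0,0],"translation": [0,0,0],"claw": -1},{"angular": [0,0,0],"translation": [0,0,0],"claw": -1},{"angular": [0,0,0],"translation": [0,0,0],"claw": 1},{"angular": [0,0,0],"translation": [0,0,0],"claw": 1},{"angular": [0,0,0],"translation": [0,0,0],"claw": 1},{"angular": [0,0,0],"translation": [0,0,0],"claw": 1},{"angular": [0,0,0],"translation": [0,0,0],"claw": 1}])

```text
time: 13.58
eef_pos: [0.6372, -0.0371, 0.2529]
tcp_rot: [0.998, -0.057, -0.0, 0.0]
wrist_force: [1.0, -0.0, 0.3]
grip_width: 0.066
gripper_force: 0.0
```

>>> play_rows(motion=[{"angular": [0,0,0],"translation": [0,0,0],"claw": 1},{"angular": [0,0,0],"translation": [0,0,-0.03],"claw": 1},{"angular": [0,0,0],"translation": [0,0,-0.1],"claw": 1},{"angular": [0,0,0],"translation": [0,0,-0.1],"claw": 1},{"angular": [0,0,0],"translation": [0,0,-0.1],"claw": 1},{"angular": [0,0,0],"translation": [0,0,-0.1],"claw": 1},{"angular": [0,0,0],"translation": [0,0,0],"claw": 1},{"angular": [0,0,0],"translation": [0,0,0],"claw": 1}])

```text
time: 14.25
eef_pos: [0.6375, -0.0366, 0.3183]
tcp_rot: [0.998, -0.056, 0.001, 0.0]
wrist_force: [-0.4, 0.3, -0.2]
grip_width: 0.0913
gripper_force: 0.0
```

```bash
python3 - <<'E'
from h import *
from workcell import viewer,telemetry
t=telemetry.get_state();print(t["eef_pos"],t["grip_width"],t["wrist_force"],t["qd"])
s=viewer.snapshot("scene");cv2.imwrite("pics/sc3.png",np.ascontiguousarray(s["pixels"][:,:,::-1]))
E
```

```text
[ 0.63753638 -0.0365536   0.31834438] 0.09134656821206565 [-0.43194739  0.2876196  -0.17662905] [ 0.00115903  0.01735643  0.04377911 -0.00092457 -0.00628466 -0.00071026]
```

View pics/sc3.png

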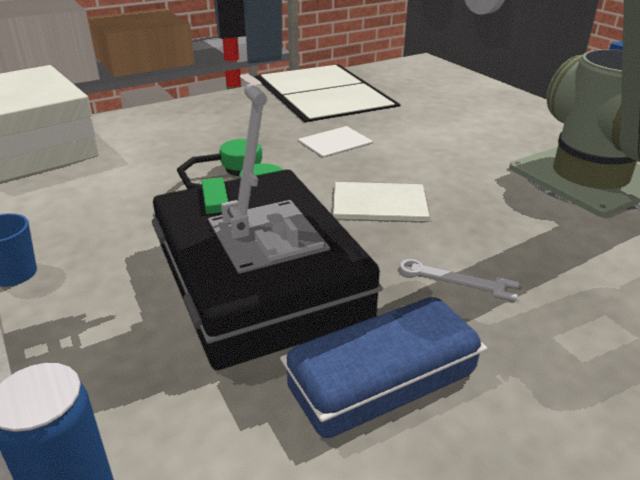

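The lever stands upright, from (240,210) to (255,93). The tab is still home, the other things are undisturbed, and the gripper is clear above.

```bash
python3 -c "
from workcell import job
print(job.finish_job())"
```

```text
the job is handed in; nothing more can be done
None
```

I pushed the safety tab home against its stop (about 10 N at most), lifted the latch lever to about 1.4 rad (roughly upright) and let it go, left the loose things where they were, and handed the job in at about 14 s; no verdict came back.

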